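# Load the magnetic separation stand and hold its magnets up

## Task

Finish loading the magnetic separation stand for the bead capture: its left pocket already holds the first sample, so take the two tubes from the small rack beside it in sample order (left and right as the robot sees them), first the left tube into the middle pocket, then the right tube into the right pocket, each standing upright and fully down. Keep the magnets down until all the tubes are in; then swing the stand's cam lever up to the highest lift point of its cam, where the lever points straight up, and finish while still holding it there, because it springs back when let go. Leave the gel cassette, petri dish and pipette lying nearby alone.

Things in the scene. Friction and masses are not known exactly. Their poses are not given: they have to be found in the camera images.
- stand: Magnetic stand, fixed: aluminium base 104 x 184 mm, two grey cheeks, and between them a white plate (10 mm thick, top at z = 104 mm) with three 21 mm round holes 42 mm apart, marked 1, 2, 3 dots. Origin: centre of underside; x to its back (away from the robot within 15 deg), y left along the holes. Holes at x = -10, y = 42, 0, -42 mm; lever outside the right cheek (outer face y = -88 mm).
- pocket_1 (a point): Left pocket (one dot): point on the white seat strip under the centre of the left hole, 30 mm above the worktop, where the foot of a seated tube stands. The hole's mouth is 74 mm straight above this point.
- pocket_2 (a point): Middle pocket (two dots): the same point under the middle hole.
- pocket_3 (a point): Right pocket (three dots): the same point under the right hole, the one next to the lever.
- cam_lever (a joint): Turn of the lever about the stand's y axis, rad. 0: at rest on its stop, lying level, pointing to the stand's front (the robot). Positive: its handle rises and swings towards the back. 1.57: straight up, cam at its highest lift; beyond that the cam sinks again, end stop at 2.15. A spring returns it to 0 when let go (3 to 4 N at the handle all the way).
- handle_mid (a point): Middle of the lever's revolving handle: a grey barrel 46 mm long, 22 mm thick, lying along the stand's y, that spins freely on a pin at the lever's end, 85 mm from the lever's axis and outboard of the lever bar (at y = -136 mm of the stand). At rest 50 mm above the worktop and 33 mm in front of the right cheek. It can be pinched from above across its thickness while the lever turns under it.
- lever_axis (a point): Point on the lever's axis in the plane in which the handle's middle swings; the axis runs along the stand's y, 50 mm above the worktop. Fixed to the stand.
- magnet_bar (a joint): Rise of the magnet bar behind the tubes, m: 0 when the lever is at rest, 0.014 at the highest point. Two eccentric discs on the lever's shaft lift it: rise = 0.014 x sin(lever turn).
- bench_rack: White open rack for 15 ml tubes, 58 x 156 x 56 mm, 2 rows of 6 holes, fixed to the worktop beside the stand (left or right of it); not the rack by the back wall. Origin: centre of underside; x away from the robot, y left along its length (both within 18 deg). The two tubes stand in its front row, feet 4 mm above the worktop; the rack's top is at 56 mm.
- tube_1: 15 ml screw-cap conical tube, 119 mm tall, body 17 mm wide, cap (the top 13 mm) 21 mm wide, about 20 g. Origin: centre of its foot; z along the tube to the cap. Already stands in the stand's left pocket; leave it there.
- tube_2: Same kind of tube; at the start the left one (+y) of the two in the bench rack, 71 mm from the other. Goes first, into the middle pocket.
- tube_3: Same kind of tube; at the start the right one (-y) of the two in the bench rack. Goes second, into the right pocket.
- gel_plate: Flat gel cassette, 80 x 100 x 7 mm, lying on the worktop in front of the work. Bystander.
- petri_dish: Round petri dish, 91 mm wide, 16 mm high, lying on the worktop in front of the work. Bystander.
- bystander_pipette: Pipette, 41 x 246 x 28 mm, lying on the worktop to the left of the work. Bystander.
Things that resemble listed ones, but are neither listed nor needed, are in the scene too. Leave any orange look-alike of the tube_3 alone.

How it is judged:
On the way, in this order (a step that is already met when the one before it is completed fails the run):
1. The left tube of the rack stands in the middle pocket, fully down, upright and let go (distance between tube_2 and pocket_2 below 0.006 m and angle between tube_2's own z axis and vertical below 0.1 rad and contact force between the fingers and tube_2 below 0.1 N), for 0.2 s.
2. Then the right tube of the rack stands in the right pocket, fully down, upright and let go (distance between tube_3 and pocket_3 below 0.006 m and angle between tube_3's own z axis and vertical below 0.1 rad and contact force between the fingers and tube_3 below 0.1 N), for 0.2 s.
At the end, for the whole second after the job is handed in: All three tubes stand in their pockets (foot within 6 mm of the seat point, within 0.1 rad of upright); the cam lever is at rest within 10 degrees of straight up, with the magnet bar within 0.7 mm of its full rise, and the fingers are still bearing on the lever with more than 1 N (distance between tube_1 and pocket_1 below 0.006 m and angle between each of tube_1, tube_2, tube_3's own z axis and vertical below 0.1 rad and distance between tube_2 and pocket_2 below 0.006 m and distance between tube_3 and pocket_3 below 0.006 m and value of joint cam_lever between 1.39 and 1.75 rad and value of joint magnet_bar above 0.0133 m and velocity of joint cam_lever between -0.1 and 0.1 rad/s and contact force between the fingers and cam_lever above 1 N); the arm keeps its last pose, push and grip.
It fails at once if The magnets are raised (more than 4 mm) before all three tubes are in their pockets (value of joint magnet_bar above 0.004 m and not ((distance between tube_1 and pocket_1 below 0.006 m and angle between tube_1's own z axis and vertical below 0.1 rad) and (distance between tube_2 and pocket_2 below 0.006 m and angle between tube_2's own z axis and vertical below 0.1 rad) and (distance between tube_3 and pocket_3 below 0.006 m and angle between tube_3's own z axis and vertical below 0.1 rad))).
It fails at once if A bystander (gel cassette, petri dish, pipette) is shifted by more than 2 cm (distance of any of gel_plate, petri_dish, bystander_pipette from where it was at the start of the episode above 0.02 m).
It also fails if it takes over 67 s, if anything falls off the work surface, if the arm or the gripper's body presses on something with over 40 N, if the wrist force passes 120 N, or if a joint passes its speed limit or range.

## Robot

A 6-joint arm with a two-finger parallel gripper is mounted at the origin on a cart in front of the work surface, level with it; the furniture and walls round the work are solid. World frame = base frame: x ahead of the robot, y to its left, z up, the work surface at z = 0. Lengths are in m, angles in rad, forces in N, time in s.
With the tool pointing down it reaches from about 0.225 to 0.875 m from the base axis. Payload 3.4 kg.
Tool frame: the origin (TCP) lies on the centre line of the jaws, within the pads' length; the fingertips stand 22 mm ahead of it and the grasp point (between the pads) lies 3 mm ahead of it; z points along the fingers, y is the line along which they close (so a half turn about z gives the same grasp; the last joint's range is limited). The gripper opens to 85 mm and grips with 20 to 120 N. Pads are 22 mm wide; open, the fingers measure 114 mm over their backs; the gripper's body (76 mm by 85 mm) begins 54 mm behind the grasp point. The pads swing forward as they close: fully open they stand 13 mm farther back than shut.
Start: joints at [1.176, 0.276, 1.505, -0, 1.361, -0.121], TCP at [0.155, 0.554, 0.253] pointing down, gripper open.
Joint ranges: [-2.89, 2.89], [-0.75, 2.08], [0.22, 2.7], [-1.18, 4.32], [0.11, 2.71], [-2.7, 2.7]. Speed limits (rad/s): [2.57, 2.57, 3.14, 3.14, 3.14, 3.14].

## Interface

Orientations are given as a unit quaternion [w, x, y, z].
In Python, from rig import readout, optics, ticket gives the robot as it stands. The module is installed in compiled form; this text tells all that it offers.
- The arm moves only by the shell command python3 -m handwheel 'ROWS' [OPENING] [FORCE]. ROWS is one flat JSON list of numbers that holds 1 to 5 rows one after another, with no inner brackets; each row has 4 numbers: dx, dy, dz in m, then a turn about the tool's z in rad; each row shifts and turns the commanded pose from where the row before left it, along the tool's axes as they then stand; what a row does not reach is not made up. A row lasts 1/12 s, in which the tool goes at most 0.0417 m and 0.125 rad, less where a joint would pass 70% of its speed; a pose out of reach is approached as far as the arm can. OPENING is the finger opening in m, set as the command begins (- or left out keeps the last). The fingers move at their own pace and stop on an object; FORCE is the grip in N (left out, the last holds). Time passes only in rows, so rows that do not move let the fingers close. It prints the time, the measured TCP pose, the force, the opening and the grip force at its end. Input that does not fit is refused with a message, and nothing moves.
- readout.get_state(): the state, without advancing time (a new reading comes with each control period).
- optics.get_image(name): name is "side" or "top"; returns a dict with "img" (420x560x3 uint8, red, green, blue), "camera_matrix" (3x3 intrinsics, pixels), "T" (4x4, takes a point from camera to world coordinates). Camera axes: x right, y down, z forward; pixel columns grow to the right and rows downward; lengths in m; the calibration is good to about 2 mm. A picture is of the moment at which its call begins. There is no depth.
- ticket.sign_off(): hands the job in; it is judged then, once.
The state is a dict: "clock": time; "qpos": joint angles; "qd": joint speeds; "effort": joint torques, N m; "position": TCP position; "ee_rot": TCP orientation; "contact_force": force on the tool from outside, world axes, zero at the start; "moment": the same for the moment, N m; "width": finger opening in m; "gripper_force": force on a finger pad.
Only numpy, scipy, OpenCV 4.12 (cv2) and the standard library are available. Lean on these libraries where they do the work, as an engineer would, in place of code of your own. Each camera call takes 0.05 s, during which the arm holds its last target. There are 200 camera calls.

## Working session

There is one attempt and no reset: what is moved stays moved. The work goes in short steps, Python scripts to look and compute and a shell command to move; the robot and the scene stay as the last step left them, time stands still between calls to the robot, and variables do not carry over. Pictures are saved under pics/ and viewed, at most 11 in all, crops included, and the job is handed in when it is done.

```bash
mkdir -p pics
python3 - <<'E'
from rig import readout, optics
import cv2,numpy as np
s=readout.get_state(); print({k:np.round(v,3).tolist() for k,v in s.items()})
for n in ("side","top"):
    d=optics.get_image(n); cv2.imwrite(f"pics/{n}0.png",d["img"][:,:,::-1]); print(n,d["camera_matrix"].tolist(),np.round(d["T"],4).tolist())
E
```

```text
{'clock': 0.0, 'qpos': [1.176, 0.277, 1.506, -0.0, 1.361, -0.121], 'qd': [-0.001, -0.002, -0.001, 0.001, 0.001, -0.001], 'effort': [0.0, -41.677, -24.58, -0.0, 0.011, 0.0], 'position': [0.155, 0.553, 0.252], 'ee_rot': [-0.0, 0.136, 0.991, -0.001], 'contact_force': [-0.124, 0.079, -0.675], 'moment': [0.027, 0.008, 0.032], 'gripper_force': 0.0, 'width': 0.085}
side [[519.3050827809958, 0.0, 275.9174437554733], [0.0, 519.3050827809958, 211.55259376023778], [0.0, 0.0, 1.0]] [[0.8187, -0.249, 0.5174, -0.1629], [-0.5739, -0.3235, 0.7524, -0.8819], [-0.02, -0.9129, -0.4077, 0.5939], [0.0, 0.0, 0.0, 1.0]]
top [[409.85437075845823, 0.0, 277.4536322933856], [0.0, 409.85437075845823, 210.17975764065517], [0.0, 0.0, 1.0]] [[-0.0252, -0.9951, 0.0959, 0.3755], [-0.9997, 0.0252, -0.0014, 0.0786], [-0.0011, -0.0959, -0.9954, 1.2002], [0.0, 0.0, 0.0, 1.0]]
```

View pics/side0.png

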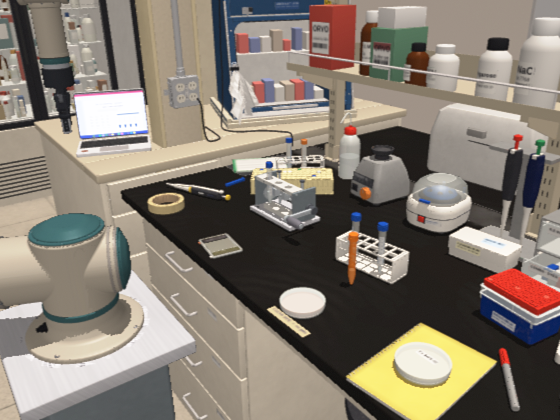

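View pics/top0.png

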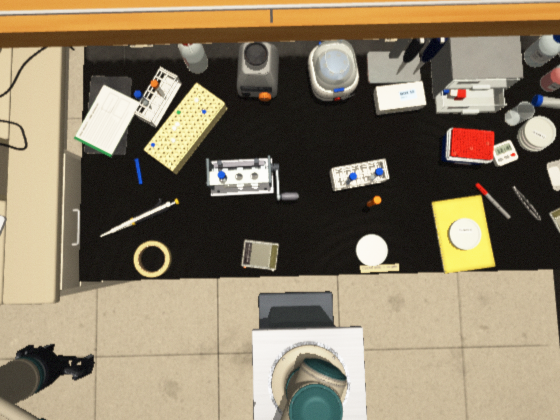

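The side view shows the stand at about (285,200) and the bench rack at (372,255), with blue-capped tubes at (356,218) and (382,229). An orange tube stands in front of the rack at (352,257).

The top view shows the stand at (240,176), the rack at (360,175), blue caps at (352,178) and (379,172), and the lever handle at (288,197).

Things that could be mistaken for the tubes I want:
- The orange tube, top view (373,202).
- The stand's own tube, top view (222,176).
- The tubes in the back-wall rack, top view (155,90).

I choose the two blue caps in the rack beside the stand and will check them in close crops.

Run:
```python
import cv2
a=cv2.imread("pics/top0.png")[140:215,195:395]; cv2.imwrite("pics/topc.png",cv2.resize(a,None,fx=4,fy=4,interpolation=cv2.INTER_CUBIC))
a=cv2.imread("pics/side0.png")[150:290,240:420]; cv2.imwrite("pics/sidec.png",cv2.resize(a,None,fx=4,fy=4,interpolation=cv2.INTER_CUBIC))
```

```text
(no output)
```

View pics/topc.png

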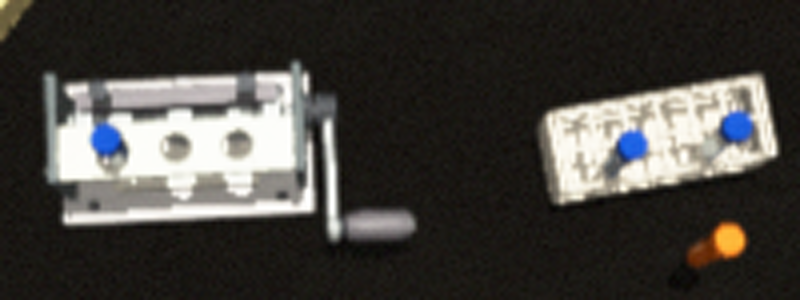

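View pics/sidec.png

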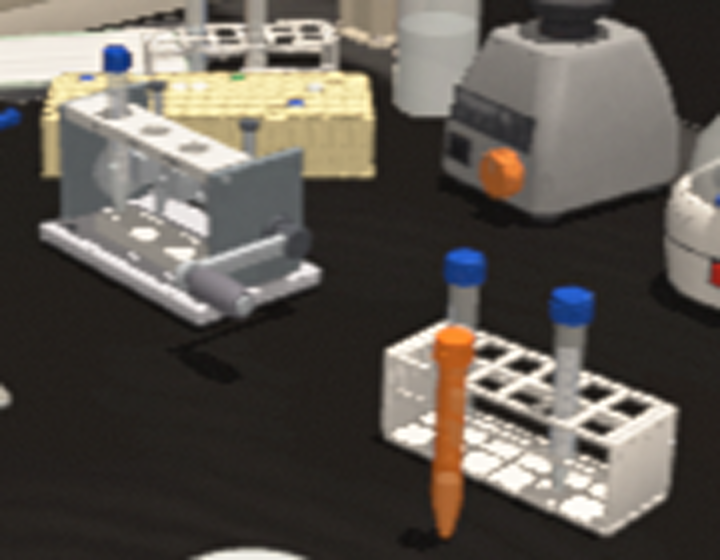

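```bash
cat > h.py <<'E'
from rig import optics
import cv2,numpy as np
def cam(n):
    d=optics.get_image(n); return d["img"],d["camera_matrix"],d["T"]
def ray(K,T,p):
    v=T[:3,:3]@np.linalg.solve(K,[p[0],p[1],1.]); return T[:3,3],v/np.linalg.norm(v)
def tri(C,pt,ps):   # C={'top':(img,K,T),'side':..}
    P=[C[n][1]@np.linalg.inv(C[n][2])[:3] for n in('top','side')]
    X=cv2.triangulatePoints(P[0],P[1],np.array(pt,float).reshape(2,1),np.array(ps,float).reshape(2,1)).ravel(); X=X[:3]/X[3]
    e=[np.linalg.norm((p@np.r_[X,1])[:2]/(p@np.r_[X,1])[2]-q) for p,q in zip(P,(pt,ps))]
    return X,max(e)
def atz(C,n,p,z):
    o,v=ray(*C[n][1:],p); return o+v*(z-o[2])/v[2]
def proj(C,n,X):
    p=C[n][1]@np.linalg.inv(C[n][2])[:3]@np.r_[X,1]; return p[:2]/p[2]
def blue(img,box):   # box x0,y0,x1,y1
    x0,y0,x1,y1=box; s=img[y0:y1,x0:x1].astype(float); w=np.clip(s[...,2]-s[...,0]-60,0,None)*(s[...,2]>s[...,1]+20)
    Y,X=np.mgrid[y0:y1,x0:x1]; return np.array([(w*X).sum(),(w*Y).sum()])/w.sum()
E
python3 - <<'E'
from h import *
C={n:cam(n) for n in('top','side')}
ct=lambda x,y:((x+.5)/4-.5+195,(y+.5)/4-.5+140); cs=lambda x,y:((x+.5)/4-.5+240,(y+.5)/4-.5+150)
for n,bt,bs in(('t1',(215,168,230,182),(262,158,276,170)),('t2',(345,170,360,184),(348,209,363,224)),('t3',(372,165,386,179),(375,219,390,233))):
    a,b=blue(C['top'][0],bt),blue(C['side'][0],bs); X,e=tri(C,a,b); print(n,a.round(2),b.round(2),X.round(4),round(e,2),atz(C,'top',a,.115).round(4))
for n,a,b in(('hole2',ct(176,146),cs(156,130)),('hole3',ct(239,145),cs(197,147)),('handle',ct(378,224),cs(219,288)),('orange',ct(731,240),cs(454,345))):
    X,e=tri(C,a,b);print(n,X.round(4),round(e,2))
for p in((549,205),(548,112),(760,76),(776,156)):print('rack',atz(C,'top',ct(*p),.056).round(4))
E
```

```text
t1 [220.92 174.38] [268.57 163.95] [0.5757 0.2225 0.1414] 0.15 [0.5803 0.2263 0.115 ]
t2 [352.73 175.77] [355.87 215.48] [ 0.568  -0.1272  0.1175] 0.41 [ 0.5676 -0.127   0.115 ]
t3 [378.91 171.08] [382.63 225.08] [ 0.5787 -0.1977  0.1178] 0.31 [ 0.5786 -0.1978  0.115 ]
hole2 [0.5775 0.1797 0.1015] 0.26
hole3 [0.5781 0.1361 0.1025] 0.8
handle [0.527  0.0428 0.0509] 0.13
orange [ 0.5021 -0.1907  0.1131] 0.15
rack [ 0.5365 -0.0777  0.056 ]
rack [ 0.6029 -0.0795  0.056 ]
rack [ 0.625  -0.2308  0.056 ]
rack [ 0.5673 -0.2392  0.056 ]
```

Tube caps are 71 mm apart at z≈0.118, the plate holes are at z≈0.102 and the handle at z≈0.051, all matching the description. I'll turn the tool so it closes along x, which clears the neighbouring tubes and the orange tube.

```bash
python3 -m handwheel '[0,0,0,0.125,0,0,0,0.125,0,0,0,0.125,0,0,0,0.125,0,0,0,0.125]' 0.05 30; python3 -m handwheel '[0,0,0,0.125,0,0,0,0.125,0,0,0,0.125,0,0,0,0.125,0,0,0,0.125]' ; python3 -m handwheel '[0,0,0,0.02,-0.034,0.02,0,0,-0.034,0.02,0,0,-0.034,0.02,0,0,-0.034,0.02,0,0]'
```

```text
clock: 0.62
position: [0.1554, 0.5535, 0.2531]
ee_rot: [0.0, 0.437, 0.899, -0.0]
contact_force: [0.0, -0.2, 0.4]
width: 0.0506
gripper_force: 0.0
clock: 1.03
position: [0.1554, 0.5535, 0.2531]
ee_rot: [0.0, 0.693, 0.721, -0.0]
contact_force: [0.1, 0.4, 0.3]
width: 0.0499
gripper_force: 0.0
clock: 1.45
position: [0.2395, 0.4184, 0.2531]
ee_rot: [0.0, 0.696, 0.718, -0.0]
contact_force: [0.5, 1.1, -0.4]
width: 0.0499
gripper_force: 0.0
```

```bash
r='' ; python3 -m handwheel '[-0.0347,0.0195,0,0,-0.0347,0.0195,0,0,-0.0347,0.0195,0,0,-0.0347,0.0195,0,0,-0.0347,0.0195,0,0]' >/dev/null; python3 -m handwheel '[-0.0347,0.0195,0,0,-0.0347,0.0195,0,0,-0.0347,0.0195,0,0,-0.0347,0.0195,0,0,-0.0347,0.0195,0,0]'>/dev/null;  python3 -m handwheel '[-0.0347,0.0195,0,0,-0.0347,0.0195,0,0,-0.0347,0.0195,0,0,-0.0347,0.0195,0,0,-0.0347,0.0195,0,0]'; python3 -m handwheel '[-0.0347,0.0195,0,0,0,0,0,0]'
```

```text
clock: 2.7
position: [0.5462, -0.0946, 0.2532]
ee_rot: [-0.0, 0.697, 0.717, 0.0]
contact_force: [0.2, 1.1, 0.1]
width: 0.0496
gripper_force: 0.0
clock: 2.87
position: [0.5699, -0.1336, 0.2524]
ee_rot: [0.003, 0.698, 0.716, -0.001]
contact_force: [0.6, -0.4, -0.4]
width: 0.0501
gripper_force: 0.0
```

```bash
python3 -m handwheel '[0.0066,-0.002,0.03,0,0,0,0,0,0,0,0,0]'
python3 - <<'E'
from h import *
out=[]
for n,c in(('top',(365,175)),('side',(362,195))):
    I,K,T=cam(n); x,y=c; a=I[y-50:y+50,x-50:x+50,::-1]; out.append(cv2.resize(a,None,fx=4,fy=4,interpolation=cv2.INTER_CUBIC))
cv2.imwrite("pics/ov.png",np.hstack(out))
E
```

```text
clock: 3.12
position: [0.5624, -0.1196, 0.2218]
ee_rot: [-0.002, 0.697, 0.717, -0.001]
contact_force: [0.3, 0.2, 0.3]
width: 0.0499
gripper_force: 0.0
```

View pics/ov.png

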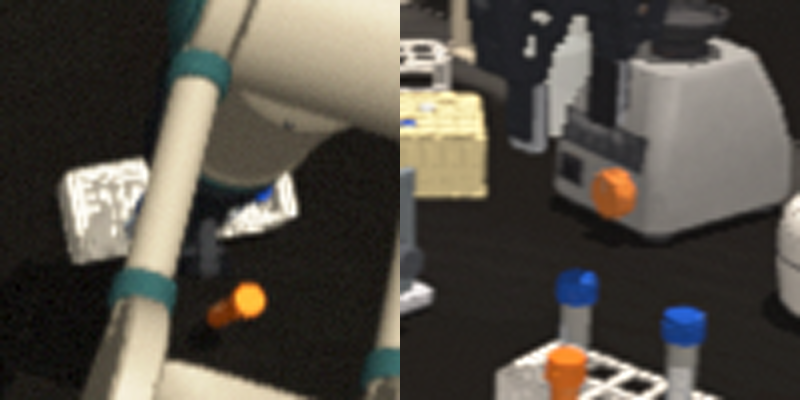

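The crop shows the open fingers hanging behind and above the tube_2 cap (side crop at (577,288)), and both blue caps are still in the rack. The top view is hidden by the arm.

```bash
python3 -m handwheel '[0,0,0,0,0,0,0,0,0,0,0,0]'; python3 -c "
from rig import readout
s=readout.get_state();print(s['position'],s['qd'])"
```

```text
clock: 3.47
position: [0.5642, -0.1201, 0.2244]
ee_rot: [0.001, 0.697, 0.717, 0.0]
contact_force: [-0.6, -0.7, -0.1]
width: 0.0502
gripper_force: 0.0
[ 0.56424362 -0.12010901  0.22439637] [-8.42004026e-04  3.37289470e-03  3.79834545e-03  2.98257793e-05
  1.02217810e-04  2.03962532e-03]
```

```bash
python3 -m handwheel '[-0.007,0.0035,0.03,0,0,0,0.025,0,0,0,0,0,0,0,0,0,0,0,0,0]'
python3 - <<'E'
from h import *
out=[]
for n,c in(('side',(360,205)),):
    I,K,T=cam(n); x,y=c; a=I[y-40:y+40,x-50:x+50,::-1]; out.append(cv2.resize(a,None,fx=6,fy=6,interpolation=cv2.INTER_CUBIC))
from rig import readout
s=readout.get_state()['position'];print(s)
C={n:cam(n) for n in('side',)}
g=s-[0,0,.022]; p=proj(C,'side',g); print(p,(p-[310,165])*6+3)
cv2.imwrite("pics/ov2.png",np.hstack(out))
E
```

```text
clock: 3.88
position: [0.5683, -0.1273, 0.1696]
ee_rot: [0.001, 0.697, 0.717, 0.0]
contact_force: [0.2, -0.4, 0.6]
width: 0.0499
gripper_force: 0.0
[ 0.56861506 -0.12735714  0.17007996]
[356.40070164 202.67807805] [281.40420986 229.06846828]
```

View pics/ov2.png

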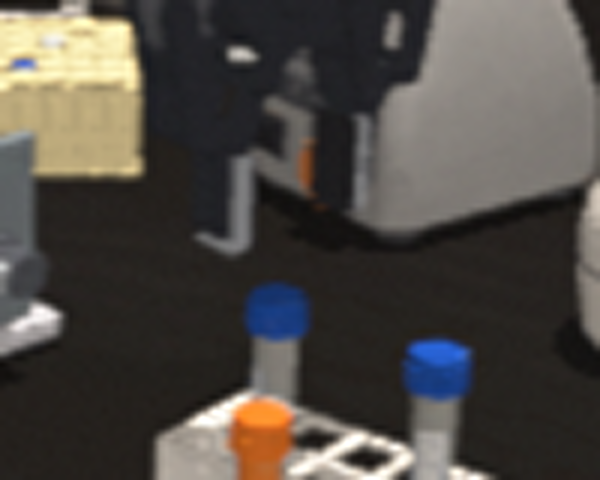

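The side crop shows fingertips at about (224,243) and (345,207). Their midpoint agrees with the predicted (281,229), and they are centred above the tube_2 cap at (278,312). I'll descend and grip.

```bash
python3 -m handwheel '[0,0,0.027,0,0,0,0.026,0,0,0,0,0,0,0,0,0,0,0,0,0]'; python3 -m handwheel '[0,0,0,0,0,0,0,0,0,0,0,0,0,0,0,0,0,0,0,0]' 0.0 40;python3 -m handwheel '[0,0,0,0,0,0,0,0,0,0,0,0]'
```

```text
clock: 4.4
position: [0.5687, -0.1274, 0.1171]
ee_rot: [0.001, 0.697, 0.717, 0.001]
contact_force: [0.2, -1.0, 0.9]
width: 0.0503
gripper_force: 0.0
clock: 4.82
position: [0.5685, -0.1275, 0.1169]
ee_rot: [0.001, 0.697, 0.717, 0.001]
contact_force: [0.1, 0.3, 5.9]
width: 0.0192
gripper_force: 39.0
clock: 5.07
position: [0.5685, -0.1275, 0.1169]
ee_rot: [0.001, 0.697, 0.717, 0.001]
contact_force: [-0.3, 0.3, 6.8]
width: 0.0193
gripper_force: 39.0
```

```bash
python3 -m handwheel '[0,0,-0.02,0,0,0,-0.035,0,0,0,-0.035,0,0,0,-0.035,0,0,0,-0.035,0]'; python3 -m handwheel '[0.025,0,0,0,0.035,0,0,0,0.035,0,0,0,0.035,0,0,0,0.035,0,0,0]' >/dev/null; python3 -m handwheel '[0.035,0,0,0,0.035,0,0,0,0.035,0,0,0,0.033,0,0,0,0,0,0,0]'; python3 -m handwheel '[0,0,0,0,0,0,0,0,0,0,0,0,0,0,0,0]'
python3 - <<'E'
from h import *
from rig import readout
C={n:cam(n) for n in('top','side')}
print(readout.get_state()['position'])
out=[]
for n,c in(('top',(240,175)),('side',(290,175))):
    I=C[n][0]; x,y=c; a=I[y-60:y+60,x-50:x+50,::-1]; out.append(cv2.resize(a,None,fx=4,fy=4,interpolation=cv2.INTER_CUBIC))
cv2.imwrite("pics/ov3.png",np.hstack(out))
E
```

```text
clock: 5.48
position: [0.5671, -0.127, 0.277]
ee_rot: [-0.0, 0.698, 0.717, 0.0]
contact_force: [1.1, -0.1, -0.0]
width: 0.0192
gripper_force: 39.2
clock: 6.32
position: [0.5586, 0.1817, 0.2753]
ee_rot: [-0.002, 0.696, 0.718, 0.002]
contact_force: [-0.2, 0.3, 0.1]
width: 0.0188
gripper_force: 39.3
clock: 6.65
position: [0.5595, 0.1745, 0.2754]
ee_rot: [0.0, 0.698, 0.716, -0.0]
contact_force: [0.3, 0.9, 0.9]
width: 0.0195
gripper_force: 39.3
[0.55952245 0.17462001 0.27535706]
```

View pics/ov3.png

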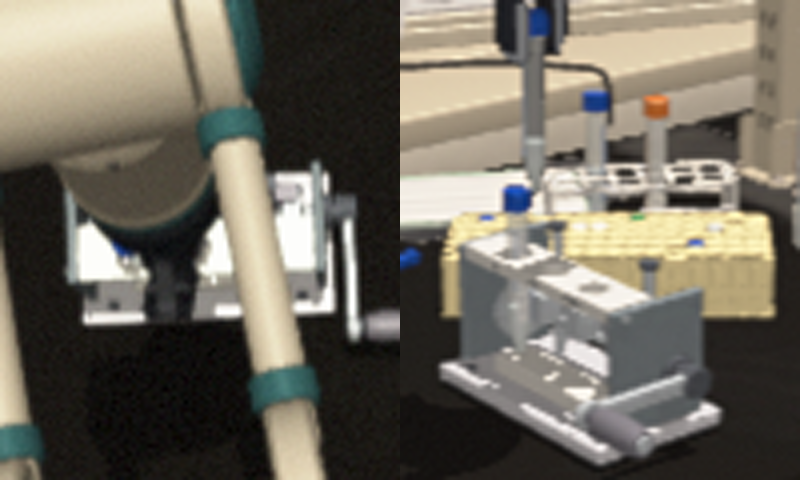

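The top view is hidden again. The side crop shows tube_2 hanging upright with its cap at (537,22) and foot at (536,190), and the stand's middle hole at (556,267). I'll move above the hole and check the foot.

```bash
python3 -m handwheel '[0.005,0.0175,0,0,0,0,0.022,0,0,0,0.022,0,0,0,0,0,0,0,0,0]'; python3 -m handwheel '[0,0,0,0,0,0,0,0]'
python3 - <<'E'
from h import *
from rig import readout
C={n:cam(n) for n in('side',)}
p=readout.get_state()['position'];print(p)
x,y=285,175; f=lambda X:(proj(C,'side',X)-[x-50,y-40])*8+3.5
print('foot',f(p-[0,0,.113]),'cap',f(p),'h2',f([.5773,.1795,.104]),'h3',f([.5784,.1374,.104]))
cv2.imwrite("pics/ov4.png",cv2.resize(C['side'][0][y-40:y+30,x-50:x+50,::-1],None,fx=8,fy=8,interpolation=cv2.INTER_CUBIC))
E
```

```text
clock: 7.17
position: [0.5761, 0.1805, 0.2304]
ee_rot: [-0.001, 0.698, 0.716, -0.001]
contact_force: [0.3, 0.4, 1.0]
width: 0.0192
gripper_force: 39.3
clock: 7.33
position: [0.5776, 0.1812, 0.233]
ee_rot: [0.001, 0.698, 0.716, 0.001]
contact_force: [0.3, -0.5, -0.6]
width: 0.0191
gripper_force: 39.3
[0.57750597 0.18121956 0.23295781]
foot [347.64847458 327.21120496] cap [341.17625844  -4.98976208] h2 [351.00649026 373.92074339] h3 [428.58231476 409.40647213]
```

View pics/ov4.png

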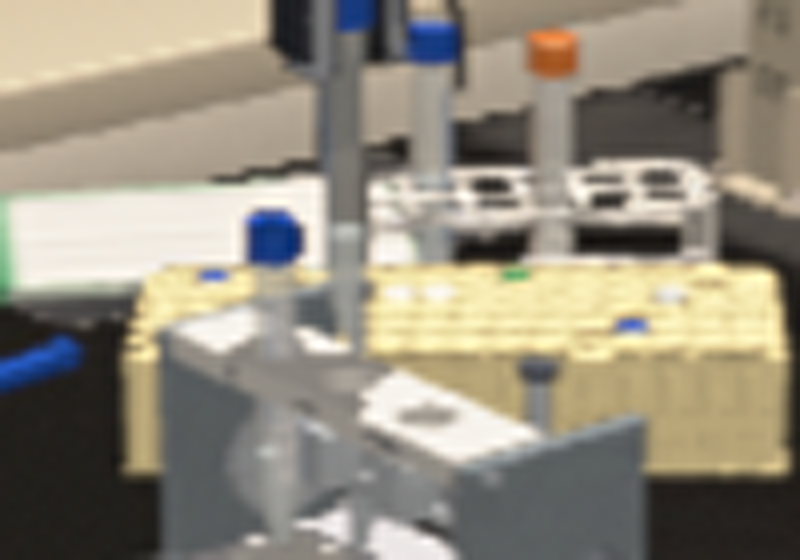

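The side crop shows the tube's foot at (349,345), directly above the shaded middle hole at about (351,373). The right hole is at (429,413), as predicted. I'll insert, watching the force.

```bash
python3 -m handwheel '[-0.0015,0,0.01,0,0,0,0.015,0,0,0,0.015,0,0,0,0,0,0,0,0,0]'; python3 -m handwheel '[0,0,0.012,0,0,0,0.012,0,0,0,0,0,0,0,0,0]'
```

```text
clock: 7.8
position: [0.5763, 0.1796, 0.1907]
ee_rot: [-0.0, 0.697, 0.717, -0.001]
contact_force: [-0.8, 0.9, -0.2]
width: 0.0193
gripper_force: 39.9
clock: 8.13
position: [0.5768, 0.1798, 0.1678]
ee_rot: [-0.0, 0.697, 0.717, 0.0]
contact_force: [-0.9, -0.5, 0.1]
width: 0.0193
gripper_force: 39.9
```

```bash
python3 -m handwheel '[0,0,0.011,0,0,0,0.011,0,0,0,0,0,0,0,0,0]'; python3 -m handwheel '[0,0,0.0025,0,0,0,0,0,0,0,0,0]';python3 -m handwheel '[0,0,0.0015,0,0,0,0,0,0,0,0,0]'
```

```text
clock: 8.47
position: [0.5761, 0.1796, 0.1444]
ee_rot: [-0.001, 0.698, 0.717, -0.001]
contact_force: [-0.2, 0.5, -0.5]
width: 0.019
gripper_force: 39.9
clock: 8.72
position: [0.5769, 0.1798, 0.143]
ee_rot: [0.0, 0.698, 0.717, 0.0]
contact_force: [-0.5, 0.6, -0.2]
width: 0.0188
gripper_force: 40.0
clock: 8.97
position: [0.5775, 0.1799, 0.1429]
ee_rot: [0.001, 0.698, 0.717, 0.001]
contact_force: [-1.1, 0.3, 7.3]
width: 0.0194
gripper_force: 40.4
```

Contact at z=0.143, exactly the seated height. Release and go up.

```bash
python3 -m handwheel '[0,0,0,0,0,0,0,0,0,0,0,0,0,0,0,0,0,0,0,0]' 0.05; python3 -m handwheel '[0,0,-0.03,0,0,0,-0.035,0,0,0,-0.025,0,-0.03,0,0,0,-0.035,0,0,0]' >/dev/null;python3 -m handwheel '[-0.035,0,0,0,-0.035,0,0,0,-0.035,0,0,0,-0.035,0,0,0,-0.035,0,0,0]'>/dev/null; python3 -m handwheel '[-0.035,0,0,0,-0.035,0,0,0,-0.035,0,0,0,-0.03,0,0,0,0,0,0,0]'; python3 -m handwheel '[0,0,0,0,0,0,0,0,0,0,0,0]'
python3 - <<'E'
from h import *
C={n:cam(n) for n in('top','side')}
a=blue(C['top'][0],(232,168,247,182)) ;print(a)
p=proj(C,'side',[.577,.1797,.1425]);x,y=p.astype(int);print(p)
b=blue(C['side'][0],(x-7,y-7,x+8,y+8));print(b,tri(C,a,b))
b=blue(C['side'][0],(375,219,390,233));print(b)
E
```

```text
clock: 9.38
position: [0.5766, 0.1797, 0.141]
ee_rot: [-0.0, 0.697, 0.717, -0.0]
contact_force: [0.1, -0.4, 0.7]
width: 0.0499
gripper_force: 0.0
clock: 10.63
position: [0.587, -0.2013, 0.2307]
ee_rot: [0.001, 0.699, 0.715, -0.001]
contact_force: [0.4, -0.4, 0.3]
width: 0.0502
gripper_force: 0.0
clock: 10.88
position: [0.5867, -0.1938, 0.2312]
ee_rot: [-0.001, 0.697, 0.717, 0.0]
contact_force: [0.7, -0.7, -0.5]
width: 0.0501
gripper_force: 0.0
[236.84332241 173.51185199]
[278.03761521 167.59305035]
[277.28798504 167.28143993] (array([0.5758717 , 0.18101566, 0.14328773]), np.float64(0.17128621536141037))
[382.58841699 226.63976834]
```

tube_2's cap is measured at z=0.143, so it is seated. Next is tube_3.

```bash
python3 -m handwheel '[-0.004,-0.008,0,0,0,0,0.025,0,0,0,0.03,0,0,0,0,0,0,0,0,0]';python3 -m handwheel '[0,0,0,0,0,0,0,0]'
```

```text
clock: 11.4
position: [0.5776, -0.1985, 0.1752]
ee_rot: [-0.002, 0.697, 0.717, -0.001]
contact_force: [0.0, -1.1, 0.9]
width: 0.05
gripper_force: 0.0
clock: 11.57
position: [0.58, -0.1997, 0.1783]
ee_rot: [0.002, 0.697, 0.717, 0.001]
contact_force: [0.6, -0.4, 0.2]
width: 0.0503
gripper_force: 0.0
```

```bash
python3 -m handwheel '[0.0015,0,0.03,0,0,0,0.03,0,0,0,0,0,0,0,0,0,0,0,0,0]'; python3 -m handwheel '[0,0,0,0,0,0,0,0,0,0,0,0,0,0,0,0,0,0,0,0]' 0.0 40;python3 -m handwheel '[0,0,0,0,0,0,0,0,0,0,0,0]'; python3 -m handwheel '[0,0,-0.02,0,0,0,-0.035,0,0,0,-0.035,0,0,0,-0.035,0,0,0,-0.035,0]'; python3 -m handwheel '[0.025,0,0,0,0.035,0,0,0,0.035,0,0,0,0.035,0,0,0,0.035,0,0,0]' >/dev/null; python3 -m handwheel '[0.035,0,0,0,0.035,0,0,0,0.035,0,0,0,0.035,0,0,0,0.03,0,0,0]';python3 -m handwheel '[0,0,0,0,0,0,0,0,0,0,0,0,0,0,0,0]'
```

```text
clock: 11.98
position: [0.5802, -0.1984, 0.1183]
ee_rot: [0.002, 0.697, 0.717, 0.001]
contact_force: [0.1, -0.2, 1.0]
width: 0.0501
gripper_force: 0.0
clock: 12.4
position: [0.58, -0.1984, 0.1182]
ee_rot: [0.002, 0.697, 0.717, 0.001]
contact_force: [-0.3, -0.1, 5.6]
width: 0.0189
gripper_force: 39.0
clock: 12.65
position: [0.58, -0.1984, 0.1182]
ee_rot: [0.002, 0.697, 0.717, 0.001]
contact_force: [-0.3, -0.6, 6.0]
width: 0.0187
gripper_force: 39.0
clock: 13.07
position: [0.5786, -0.1977, 0.2782]
ee_rot: [0.0, 0.697, 0.717, 0.0]
contact_force: [-0.2, -1.6, 0.1]
width: 0.0193
gripper_force: 39.2
clock: 13.9
position: [0.5694, 0.1394, 0.2767]
ee_rot: [-0.0, 0.697, 0.717, 0.0]
contact_force: [-0.0, -0.7, -0.3]
width: 0.0192
gripper_force: 39.3
clock: 14.23
position: [0.5699, 0.1359, 0.2764]
ee_rot: [0.0, 0.698, 0.716, -0.0]
contact_force: [0.8, -0.1, -0.3]
width: 0.0194
gripper_force: 39.3
```

```bash
python3 -m handwheel '[0.002,0.008,0,0,0,0,0.02,0,0,0,0.023,0,0,0,0,0,0,0,0,0]'; python3 -m handwheel '[0,0,0,0,0,0,0,0]'
python3 - <<'E'
from h import *
from rig import readout
C={n:cam(n) for n in('side',)}
p=readout.get_state()['position'];print(p)
x,y=290,180; f=lambda X:(proj(C,'side',X)-[x-50,y-40])*8+3.5
print('foot',f(p-[0,0,.114]),'h3',f([.578,.1375,.104]))
cv2.imwrite("pics/ov5.png",cv2.resize(C['side'][0][y-40:y+30,x-50:x+50,::-1],None,fx=8,fy=8,interpolation=cv2.INTER_CUBIC))
E
```

```text
clock: 14.65
position: [0.5777, 0.1383, 0.2323]
ee_rot: [-0.001, 0.698, 0.716, -0.001]
contact_force: [0.4, 0.3, -0.7]
width: 0.0188
gripper_force: 39.3
clock: 14.82
position: [0.579, 0.139, 0.2348]
ee_rot: [0.001, 0.698, 0.716, 0.001]
contact_force: [-1.1, 0.8, -0.6]
width: 0.0196
gripper_force: 39.3
[0.57883856 0.13910213 0.23482192]
foot [386.02418881 319.10673239] h3 [387.40749728 369.59331176]
```

View pics/ov5.png

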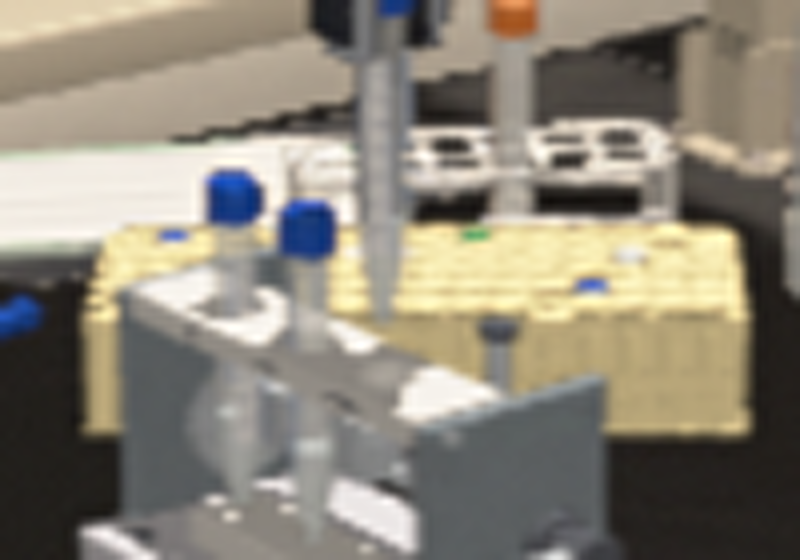

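Tube_1 and tube_2 stand seated, with caps at (234,197) and (307,228). Tube_3's foot is at (383,315), above the shaded right hole at (387,370). I'll insert it.

```bash
python3 -m handwheel '[-0.001,-0.001,0.01,0,0,0,0.015,0,0,0,0.015,0,0,0,0,0,0,0,0,0]'; python3 -m handwheel '[0,0,0.012,0,0,0,0.012,0,0,0,0,0,0,0,0,0]';python3 -m handwheel '[0,0,0.011,0,0,0,0.011,0,0,0,0,0,0,0,0,0]'; python3 -m handwheel '[0,0,0.002,0,0,0,0,0,0,0,0,0]'
```

```text
clock: 15.28
position: [0.5767, 0.1381, 0.1929]
ee_rot: [-0.0, 0.697, 0.717, -0.0]
contact_force: [0.3, -0.5, -0.2]
width: 0.0189
gripper_force: 39.3
clock: 15.62
position: [0.577, 0.1382, 0.1698]
ee_rot: [0.0, 0.697, 0.717, 0.0]
contact_force: [0.3, -0.1, -0.1]
width: 0.0188
gripper_force: 39.3
clock: 15.95
position: [0.5766, 0.138, 0.1465]
ee_rot: [-0.0, 0.697, 0.717, -0.001]
contact_force: [1.2, -1.1, -0.0]
width: 0.019
gripper_force: 39.3
clock: 16.2
position: [0.5769, 0.1383, 0.1454]
ee_rot: [0.0, 0.697, 0.717, 0.0]
contact_force: [0.5, 0.0, -1.1]
width: 0.0193
gripper_force: 39.4
```

```bash
python3 -m handwheel '[0,0,0.002,0,0,0,0,0,0,0,0,0]'; python3 -m handwheel '[0,0,0.0007,0,0,0,0,0,0,0,0,0]'
```

```text
clock: 16.45
position: [0.5773, 0.1384, 0.1443]
ee_rot: [0.0, 0.697, 0.717, 0.001]
contact_force: [0.1, 0.3, 4.7]
width: 0.0191
gripper_force: 39.7
clock: 16.7
position: [0.5775, 0.1384, 0.1442]
ee_rot: [0.001, 0.697, 0.717, 0.001]
contact_force: [-0.9, -0.2, 8.5]
width: 0.0191
gripper_force: 40.1
```

```bash
python3 -m handwheel '[0,0,0,0,0,0,0,0,0,0,0,0,0,0,0,0,0,0,0,0]' 0.05; python3 -m handwheel '[0,0,-0.03,0,0,0,-0.035,0,0,0,-0.025,0,-0.032,-0.0155,0,0,-0.032,-0.0155,0,0]';python3 -m handwheel '[-0.032,-0.0155,0,0,0,0,0,0,0,0,0,0,0,0,0,0]'
python3 - <<'E'
from h import *
from rig import readout
print(readout.get_state()['position'])
C={n:cam(n) for n in('top','side')}
for X in([.5757,.2225,.1425],[.5759,.181,.1425],[.577,.1392,.1425]):
    bs=[]
    for n in('top','side'):
        x,y=proj(C,n,X).astype(int); bs.append(blue(C[n][0],(x-6,y-5,x+7,y+7)))
    print(tri(C,*bs))
x,y=proj(C,'side',[.527,.0428,.08]).astype(int);print(x,y)
P=readout.get_state()['position'];f=lambda X:(proj(C,'side',X)-[x-50,y-45])*8+3.5
print('tip',f(P-[0,0,.022]),'handle',f([.527,.0428,.0509]))
cv2.imwrite("pics/ov6.png",cv2.resize(C['side'][0][y-45:y+30,x-50:x+50,::-1],None,fx=8,fy=8,interpolation=cv2.INTER_CUBIC))
E
```

```text
clock: 17.12
position: [0.5766, 0.1382, 0.1422]
ee_rot: [-0.0, 0.697, 0.717, -0.0]
contact_force: [-0.6, 0.0, 0.5]
width: 0.0499
gripper_force: 0.0
clock: 17.53
position: [0.549, 0.0739, 0.2344]
ee_rot: [0.002, 0.696, 0.718, 0.002]
contact_force: [-0.7, -1.2, 0.2]
width: 0.05
gripper_force: 0.0
clock: 17.87
position: [0.5332, 0.0412, 0.2326]
ee_rot: [-0.0, 0.698, 0.716, 0.0]
contact_force: [-0.7, 0.3, -0.6]
width: 0.0498
gripper_force: 0.0
[0.53321262 0.04115321 0.23261868]
(array([0.57570475, 0.22247316, 0.1413555 ]), np.float64(0.14219241978406622))
(array([0.5759667 , 0.18104695, 0.1432944 ]), np.float64(0.15924653870911662))
(array([0.57621574, 0.13960376, 0.14236414]), np.float64(0.29212129519101426))
294 210
tip [422.47561365 -43.13105573] handle [405.68708367 456.65706276]
```

View pics/ov6.png

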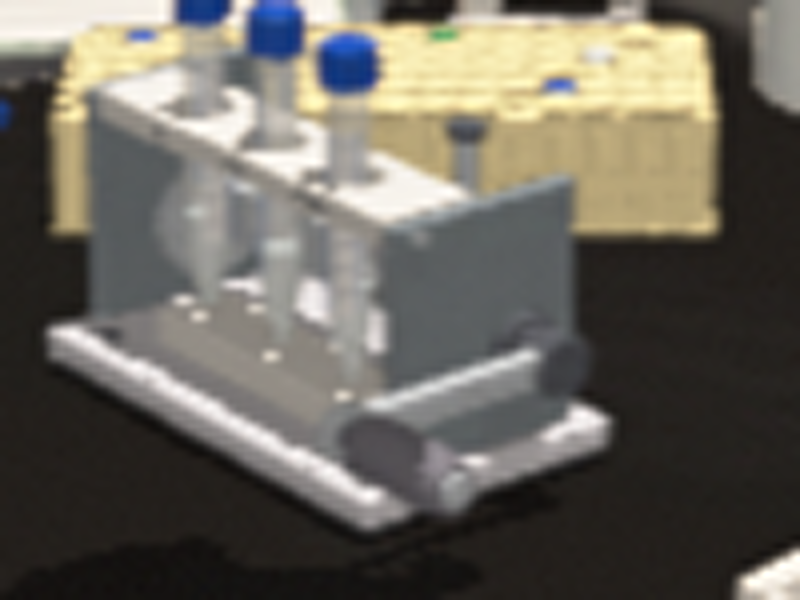

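All three tubes are seated (caps at z≈0.142, 41.5 mm apart). The handle runs from (345,440) to (465,495), centred at (405,458) as predicted. I'll descend onto it.

```bash
python3 -m handwheel '[0.0018,-0.006,0.02,0,0,0,0.035,0,0,0,0.035,0,0,0,0.035,0,0,0,0,0]'; python3 -m handwheel '[0,0,0,0,0,0,0,0,0,0,0,0]'
```

```text
clock: 18.38
position: [0.5223, 0.044, 0.1016]
ee_rot: [-0.005, 0.697, 0.717, -0.004]
contact_force: [-1.5, 0.1, -1.5]
width: 0.0498
gripper_force: 0.0
clock: 18.63
position: [0.529, 0.043, 0.1098]
ee_rot: [0.002, 0.697, 0.717, 0.002]
contact_force: [0.0, 0.7, 0.4]
width: 0.05
gripper_force: 0.0
```

```bash
python3 -m handwheel '[0,-0.001,0.02,0,0,0,0.02,0,0,0,0.015,0,0,0,0,0,0,0,0,0]'; python3 -m handwheel '[0,0,0,0,0,0,0,0,0,0,0,0]';python3 -m handwheel '[0,0,0,0,0,0,0,0,0,0,0,0,0,0,0,0,0,0,0,0]' 0.0 40;python3 -m handwheel '[0,0,0,0,0,0,0,0,0,0,0,0]'
```

```text
clock: 19.05
position: [0.5268, 0.0427, 0.0538]
ee_rot: [0.001, 0.697, 0.717, 0.001]
contact_force: [-0.5, -1.5, 0.4]
width: 0.05
gripper_force: 0.0
clock: 19.3
position: [0.527, 0.0426, 0.054]
ee_rot: [0.001, 0.697, 0.717, 0.001]
contact_force: [0.1, -0.5, -0.4]
width: 0.05
gripper_force: 0.0
clock: 19.72
position: [0.5277, 0.0427, 0.0532]
ee_rot: [0.001, 0.698, 0.717, 0.001]
contact_force: [3.9, 0.3, 2.2]
width: 0.0199
gripper_force: 39.1
clock: 19.97
position: [0.5277, 0.0427, 0.0532]
ee_rot: [0.001, 0.698, 0.717, 0.001]
contact_force: [5.4, -0.1, 1.1]
width: 0.0194
gripper_force: 39.2
```

```bash
python3 -m handwheel '[0,0.001,-0.0127,0,0,0,0,0,0,0.0028,-0.0124,0,0,0,0,0,0,0,0,0]'; python3 -m handwheel '[0,0.0047,-0.0119,0,0,0,0,0,0,0.0064,-0.011,0,0,0,0,0,0,0,0,0]'; python3 -m handwheel '[0,0.008,-0.01,0,0,0,0,0,0,0.0094,-0.0086,0,0,0,0,0,0,0,0,0]'
```

```text
clock: 20.38
position: [0.531, 0.0428, 0.0775]
ee_rot: [0.001, 0.698, 0.717, 0.001]
contact_force: [7.0, 0.7, -3.8]
width: 0.0195
gripper_force: 39.9
clock: 20.8
position: [0.5409, 0.0431, 0.0994]
ee_rot: [-0.0, 0.698, 0.717, 0.0]
contact_force: [6.0, 0.7, -7.8]
width: 0.0194
gripper_force: 40.3
clock: 21.22
position: [0.5566, 0.0435, 0.1175]
ee_rot: [-0.001, 0.697, 0.717, -0.001]
contact_force: [3.2, 0.1, -7.8]
width: 0.0196
gripper_force: 40.6
```

```bash
python3 -m handwheel '[0,0.0105,-0.0072,0,0,0,0,0,0,0.0115,-0.0055,0,0,0,0,0,0,0,0,0]'; python3 -m handwheel '[0,0.0122,-0.0037,0,0,0,0,0,0,0.0126,-0.0019,0,0,0,0,0,0,0,0,0]'; python3 -m handwheel '[0,0.006,-0.0002,0,0,0,0,0,0,0,0,0,0,0,0,0,0,0,0,0]'
```

```text
clock: 21.63
position: [0.5782, 0.044, 0.1312]
ee_rot: [-0.001, 0.697, 0.717, -0.001]
contact_force: [-2.0, -1.3, -4.1]
width: 0.0194
gripper_force: 41.0
clock: 22.05
position: [0.6045, 0.0447, 0.138]
ee_rot: [0.0, 0.697, 0.717, 0.0]
contact_force: [-2.4, -0.6, 1.4]
width: 0.0198
gripper_force: 41.4
clock: 22.47
position: [0.6106, 0.0448, 0.1383]
ee_rot: [0.0, 0.697, 0.717, 0.0]
contact_force: [-3.9, -0.9, 5.9]
width: 0.0193
gripper_force: 41.7
```

```bash
python3 -m handwheel '[0,0.001,0,0,0,0,0,0,0,0,0,0,0,0,0,0,0,0,0,0]'
python3 - <<'E'
from h import *
from rig import readout
s=readout.get_state();print(s['position'],s['qd'].__abs__().max(),s['contact_force'])
C={n:cam(n) for n in('top','side')}
for X in([.5757,.2225,.1425],[.5759,.181,.1425],[.577,.1392,.1425]):
    x,y=proj(C,'side',X).astype(int); print(blue(C['side'][0],(x-6,y-5,x+7,y+7)),end=' ')
x,y=295,185
print([((proj(C,'side',X)-[x-50,y-40])*8+3.5).round() for X in([.612,.07,.05],[.612,.07,.135])])
cv2.imwrite("pics/ov7.png",cv2.resize(C['side'][0][y-40:y+35,x-50:x+50,::-1],None,fx=8,fy=8,interpolation=cv2.INTER_CUBIC))
E
```

```text
clock: 22.88
position: [0.6116, 0.0448, 0.1383]
ee_rot: [0.0, 0.697, 0.717, -0.0]
contact_force: [-4.3, -0.7, 5.9]
width: 0.0199
gripper_force: 41.7
[0.61159622 0.04479458 0.13828578] 0.004135375486849955 [-4.28393093 -0.74281802  5.86683505]
[268.56476079 163.95915986] [277.30769231 167.26373626] [286.95174791 171.72772033] [array([558., 522.]), array([561., 275.])]
```

View pics/ov7.png

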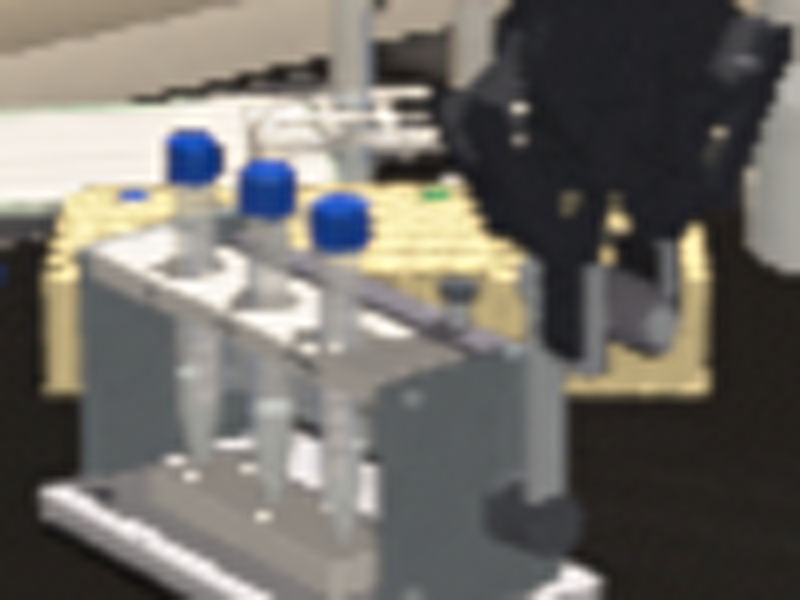

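The lever bar runs from the hub at (540,505) to (545,285). That is within about 2° of vertical, the handle is gripped, and all three tubes are standing. I'm handing it in.

```bash
python3 -c "
from rig import ticket
print(ticket.sign_off())"
```

```text
the job is handed in; nothing more can be done
None
```

I handed the job in at about 23 s with both rack tubes seated in order (left in the middle pocket, then right in the right pocket) and the gripper still holding the cam lever within about 2° of straight up; the hand-in gave no verdict.

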